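Bring the red-lidded tub to the front of the turntable

TASK

Push the turntable round by the blue pegs on its rim until the tub with the red lid stands at the front, in line with the yellow arrow on the foot, then leave it standing still there and take the hand away. Do not touch or lift the tubs and the steel ring that ride on it, leave everything else on the table where it lies, and do not whirl it (less than half a turn a second).

Things in the scene. Friction and masses are not known exactly. Their poses are not given: they have to be found in the camera images.
- foot: black fixed foot under the turntable; origin on the turntable's axis at table height. Its own -x axis is the front: a flat black tongue 44 mm wide and 8 mm high lies on the table along -x, reaching to 185 mm from the axis, so it sticks out from under the disc, and carries a yellow arrow head pointing outwards (away from the axis). The foot's yaw varies by about 20 deg
- turntable (a joint): turn angle of the disc since the start, rad, positive anticlockwise seen from above, no stops. The disc is a steel disc with a black rubber top, 280 mm across, 12 mm thick, top at z = 0.026. It turns either way against about 0.15 N m of friction (1 to 2 N at a peg) and stays where it is left, coasting a few degrees at most
- turntable_center (a point): point on the disc's axis at the height of the disc's top (z = 0.026)
- peg_1 (a point): top of one of the four blue upright rim pegs (14 mm diameter, standing 28 mm above the disc, tops at z = 0.054), 128 mm from the disc's axis. The pegs stand 90 deg apart, each midway between two neighbouring things on the disc, and turn with the disc
- peg_2 (a point): top of one of the four blue upright rim pegs (14 mm diameter, standing 28 mm above the disc, tops at z = 0.054), 128 mm from the disc's axis. The pegs stand 90 deg apart, each midway between two neighbouring things on the disc, and turn with the disc
- peg_3 (a point): top of one of the four blue upright rim pegs (14 mm diameter, standing 28 mm above the disc, tops at z = 0.054), 128 mm from the disc's axis. The pegs stand 90 deg apart, each midway between two neighbouring things on the disc, and turn with the disc
- peg_4 (a point): top of one of the four blue upright rim pegs (14 mm diameter, standing 28 mm above the disc, tops at z = 0.054), 128 mm from the disc's axis. The pegs stand 90 deg apart, each midway between two neighbouring things on the disc, and turn with the disc
- red_tub: white tub with a red lid, 61 mm across, 42 mm high; the one to bring to the front. Loose; stands on the disc, its centre 85 mm from the disc's axis. Origin at the centre of its underside, z up; its own yaw means nothing
- blue_tub: white tub with a blue lid, 73 mm across, 47 mm high. Loose; stands on the disc, its centre 85 mm from the disc's axis. Origin at the centre of its underside, z up; its own yaw means nothing
- white_tub: white tub with a white lid, 73 mm across, 64 mm high, the tallest thing on the disc (top at z = 0.090). Loose; stands on the disc, its centre 85 mm from the disc's axis. Origin at the centre of its underside, z up; its own yaw means nothing
- steel_ring: open steel ring mould, 55 mm across, 34 mm high. Loose; stands on the disc, its centre 85 mm from the disc's axis. Origin at the centre of its underside, z up; its own yaw means nothing
- measuring_spoon: loose steel measuring spoon, 125x43x14 mm, lying on the table to the left; bystander. Origin at the centre of its underside
- brush: loose pastry brush, 203x43x14 mm, lying on the table to the left; bystander. Origin at the centre of its underside
Things that resemble listed ones, but are neither listed nor needed, are in the scene too. What is shaped like the steel_ring but green is not meant.

How it is judged (in metres and radians):
At the end, for the whole second after the job is handed in: The red-lidded tub stands on the front side of the turntable, its centre within 15 mm sideways of the arrow's line; the turntable is at rest; both other tubs, the red-lidded one and the steel ring stand upright on the disc where they rode (60 to 110 mm from its axis) (y of red_tub in the frame of foot between -0.015 and 0.015 m and x of red_tub in the frame of foot below -0.06 m and velocity of joint turntable between -0.05 and 0.05 rad/s and horizontal distance between red_tub and turntable_center between 0.06 and 0.11 m and height (world z) of red_tub between 0.02 and 0.034 m and horizontal distance between blue_tub and turntable_center between 0.06 and 0.11 m and height (world z) of blue_tub between 0.02 and 0.034 m and horizontal distance between white_tub and turntable_center between 0.06 and 0.11 m and height (world z) of white_tub between 0.02 and 0.034 m and horizontal distance between steel_ring and turntable_center between 0.06 and 0.11 m and height (world z) of steel_ring between 0.02 and 0.034 m and angle between each of red_tub, blue_tub, white_tub, steel_ring's own z axis and vertical below 0.15 rad); the robot touches nothing.
It fails at once if a tub or the steel ring was touched by the robot (contact force between any of the fingers, the arm and red_tub above 0.5 N or contact force between any of the fingers, the arm and blue_tub above 0.5 N or contact force between any of the fingers, the arm and white_tub above 0.5 N or contact force between any of the fingers, the arm and steel_ring above 0.5 N).
It fails at once if a tub or the steel ring was lifted off or fell off the disc (height (world z) of any of red_tub, blue_tub, white_tub, steel_ring above 0.045 m or height (world z) of any of red_tub, blue_tub, white_tub, steel_ring below 0.015 m).
It fails at once if the turntable was whirled faster than half a turn a second (velocity of joint turntable above 3.14 rad/s or velocity of joint turntable below -3.14 rad/s).
It fails at once if the spoon or the brush on the table was shifted by more than 20 mm (distance of any of measuring_spoon, brush from where it was at the start of the episode above 0.02 m).
It also fails if it takes over 64 s, if anything falls off the work surface, if the arm or the gripper's body presses on something with over 40 N, if the wrist force passes 120 N, or if a joint passes its speed limit or range.

ROBOT

A 6-joint arm with a two-finger parallel gripper is mounted at the origin on a cart in front of the work surface, level with it; the furniture and walls round the work are solid. World frame = base frame: x ahead of the robot, y to its left, z up, the work surface at z = 0. Lengths are in mm, angles in rad, forces in N, time in s.
With the tool pointing down it reaches from about 300 to 775 mm from the base axis. Payload 14.6 kg.
Tool frame: the origin (TCP) lies on the centre line of the jaws, within the pads' length; the fingertips stand 8 mm ahead of it and the grasp point (between the pads) lies 11 mm behind it; z points along the fingers, y is the direction in which the jaws open and shut (so a half turn about z gives the same grasp; the last joint's range is limited). The gripper opens to 94 mm and grips with 3 to 60 N. Pads are 16 mm wide; open, the fingers measure 119 mm over their backs; the gripper's body (75 mm by 177 mm) begins 78 mm behind the grasp point.
Start: joints at [1.219, 0.3, 1.521, -0, 1.321, -0.067], TCP at [154.529, 527.835, 213.446] pointing down, gripper open.
Joint ranges: [-3.03, 3.03], [-0.79, 2.21], [0.23, 2.52], [-1.04, 4.18], [0, 3.07], [-2.55, 2.55]. Speed limits (rad/s): [2.22, 2.22, 2.57, 3.14, 3.14, 3.14].

INTERFACE

Orientations are given as [roll, pitch, yaw] about the fixed x, y, z axes, in that order (R = Rz(yaw) Ry(pitch) Rx(roll)).
In Python, from cell import read_state, cams, manip gives the robot as it stands.
- The arm moves only by the shell command python3 -m handwheel 'ROWS' [OPENING] [FORCE]. ROWS is JSON, a list of rows, each a list of 4 numbers: the shift along the tool's x, y, z in m, then the turn about the tool's z in degrees. In form: [[dx, dy, dz, turn], ...]. A call has 1 to 5 rows; each row is the pose to reach, as a shift and turn from the pose measured when the call began, along the tool's axes at that moment; what a row does not reach only later rows make up. A row lasts 1/8 s, in which the tool goes at most 62.5 mm and 10.7 degrees, less where a joint would pass 70% of its speed; a pose out of reach is approached as far as the arm can. A call with a gripper value outside its range is refused whole. OPENING is the closure, from 0 (fully open) to 1 (shut), set as the call begins (- or left out, the last holds). The fingers move at their own pace and stop on an object; FORCE is the grip in N (left out, the last holds). Time passes only in rows, so rows that repeat a pose let the fingers close. It gives the time, the measured TCP pose, the force and the opening at its end, in the units of the state.
- read_state(): the state, without advancing time (a new reading comes with each control period).
- cams.camera(name): name is "scene" or "top" or "wrist"; returns the picture (384x512x3 uint8, red, green, blue); there is no depth.
- cams.get_calibration(name): a dict with "vertical_fov" (degrees; the focal length in pixels is half the picture's height over the tangent of half this angle, whatever the lens; pixels are square), "cx", "cy" (the principal point, pixels), "R" (3x3) and "t" (3): a world point X has camera coordinates R X + t. Camera axes: x right, y down, z forward; pixel columns grow to the right and rows downward; lengths in mm; the calibration is good to about 2 mm. A picture is of the moment at which its call begins: read the wrist's pose just before it. get_calibration takes no time and is no camera call; for the wrist camera it gives the pose at the moment of the call.
- manip.sign_off(): hands the job in, once; it reports no verdict.
The state is a dict: "clock": time; "joints": joint angles; "qd": joint speeds; "effort": joint torques, N m; "eef_pos": TCP position; "eef_rot": TCP orientation; "wrist_force": force on the tool from outside, world axes, zero at the start; "moment": the same for the moment, N m; "finger_gap": finger opening in mm.
Only numpy, scipy, OpenCV 4.12 (cv2) and the standard library are available. Lean on these libraries where they do the work, as an engineer would, in place of code of your own. Each camera call takes 0.05 s, during which the arm holds its last target. There are 200 camera calls.

## Working session

There is one attempt and no reset: what is moved stays moved. The work goes in short steps, Python scripts to look and compute and a shell command to move; the robot and the scene stay as the last step left them, time stands still between calls to the robot, and variables do not carry over. Pictures are saved under pics/ and viewed, about 8 in all and at most 12, crops included, and the job is handed in when it is done.

```bash
ls; mkdir -p pics; python3 - <<'E'
from cell import read_state, cams, manip
import cv2
s=read_state(); print(s)
for n in("top","scene"):
    im=cams.camera(n); cv2.imwrite(f"pics/{n}0.png",im[:,:,::-1]); c=cams.get_calibration(n); print(n,c)
E
```

```text
pics
{'clock': 0.0, 'joints': array([ 1.21938337e+00,  3.00480650e-01,  1.52161259e+00,  2.42094978e-05,
        1.32072409e+00, -6.66237556e-02]), 'qd': array([ 0.0001198 , -0.00087464, -0.00085758, -0.0010245 , -0.00041584,
        0.00019524]), 'effort': array([ 4.86344979e-04, -5.31816101e+01, -3.52739990e+01,  7.09330221e-02,
        2.43671058e-02, -1.31118859e-04]), 'eef_pos': array([154.44061322, 527.58694215, 212.86776764]), 'eef_rot': array([-3.14037225e+00, -1.04929312e-04,  2.85679738e+00]), 'wrist_force': array([-0.44515099, -0.23788456,  0.51619734]), 'moment': array([ 0.00066248, -0.00556503,  0.00590907]), 'finger_gap': 93.89216341186774}
top {'vertical_fov': 42.28572497474555, 'cx': 258.51686404805395, 'cy': 189.70091359176772, 'R': array([[-0.01047236, -0.99987682, -0.01169062],
       [-0.98316772,  0.0124286 , -0.18228211],
       [ 0.18240495,  0.00958492, -0.98317677]]), 't': array([  56.54878782,  530.7875415 , 1519.10110841])}
scene {'vertical_fov': 50.66413653650203, 'cx': 257.0135733066239, 'cy': 197.35456515467013, 'R': array([[ 0.8001404 , -0.5996545 , -0.01377776],
       [-0.27405844, -0.34506076, -0.89767758],
       [ 0.53354223,  0.72204401, -0.44043743]]), 't': array([-402.13183219,  229.45478249,  736.66859021])}
```

View pics/top0.png

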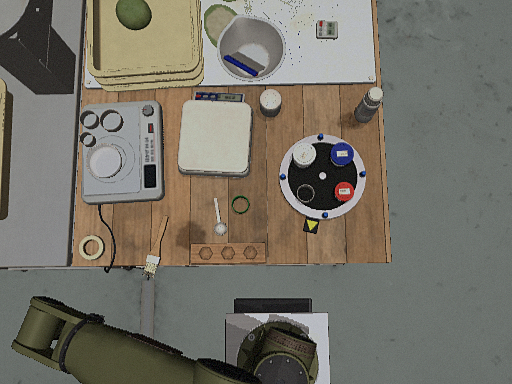

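View pics/scene0.png

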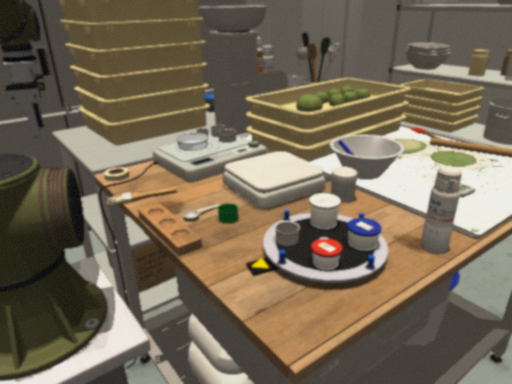

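The top view shows the disc at about (322,176), red lid (344,190), blue lid (343,154), white lid (304,154), steel ring (305,193). The pegs are at about (320,137), (366,177), (325,215) and (282,177), and the yellow arrow is at (312,226). The lookalikes are the green ring (241,205) and the scale's cups, none of them on the disc. The red lid is the only red-lidded tub.

```bash
cat > h.py <<'E'
import numpy as np, cv2
from cell import read_state, cams
def ray(c,u,v,z):
    f=192/np.tan(np.radians(c["vertical_fov"]/2)); R=np.array(c["R"]); t=np.array(c["t"])
    o=-R.T@t; d=R.T@np.array([(u-c["cx"])/f,(v-c["cy"])/f,1]); return (o+d*(z-o[2])/d[2])
def blobs(im,lo,hi,amin=5):
    m=cv2.inRange(cv2.cvtColor(im,cv2.COLOR_RGB2HSV),lo,hi)
    n,_,st,ce=cv2.connectedComponentsWithStats(m); return [(ce[i],st[i,4]) for i in range(1,n) if st[i,4]>=amin]
def measure(im,c,roi=(265,125,380,240)):
    x0,y0,x1,y1=roi; q=np.zeros_like(im); q[y0:y1,x0:x1]=im[y0:y1,x0:x1]
    out={}
    for k,lo,hi,z in(("blue",(105,120,40),(130,255,255),54),("red",(0,150,90),(8,255,255),68),("red2",(172,150,90),(180,255,255),68),("yellow",(22,150,120),(35,255,255),8)):
        out[k]=[(ce.round(1),a,ray(c,*ce,z).round(1)) for ce,a in blobs(q,lo,hi)]
    return out
E
python3 - <<'E'
from h import *
im=cv2.imread("pics/top0.png")[:,:,::-1].copy(); c=cams.get_calibration("top")
for k,v in measure(im,c).items():
    for b in v: print(k,*b)
cv2.imwrite("pics/crop0.png",cv2.resize(im[120:245,260:385,::-1],None,fx=4.7,fy=4.7,interpolation=cv2.INTER_CUBIC))
E
```

```text
blue [320.6 135.4] 13 [ 705.2 -150.8   54. ]
blue [341.5 153.5] 334 [ 644.4 -215.3   54. ]
blue [363.4 172.9] 15 [ 580.2 -281.7   54. ]
blue [282.5 175.9] 15 [574.  -25.9  54. ]
blue [325.4 214.4] 15 [ 449.6 -157.2   54. ]
red [343.9 190.9] 218 [ 520.7 -215.4   68. ]
yellow [311.1 223.7] 62 [ 426.3 -116.2    8. ]
```

View pics/crop0.png

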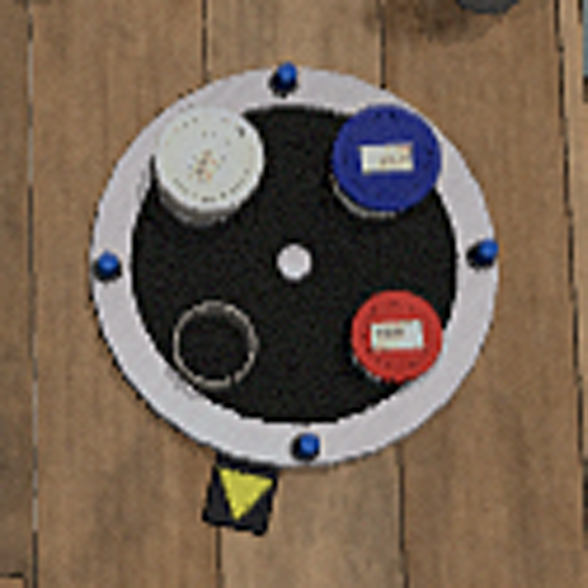

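Centre from both peg pairs is (577.3,-153.9) with a radius of about 128, and red's radius is 84, as given. The arrow bears 166.0° and red 227.4°, so the disc must turn about -61.4° (clockwise). I'll straddle the front peg (181.5°) with the fingers partly closed and the tool's y along the tangent (yaw = peg angle), then lead it to 120°.

```bash
python3 -m handwheel '[[-0.037,-0.045,0,0],[-0.074,-0.09,0,0],[-0.111,-0.135,0,0],[-0.148,-0.18,0,0],[-0.185,-0.225,0,0]]' 0.68 10
```

```text
clock: 0.72
eef_pos: [269.0, 258.0, 213.1]
eef_rot: [-3.141, 0.0, 2.857]
wrist_force: [0.2, 0.2, 0.3]
finger_gap: 47.2
```

```bash
python3 -m handwheel '[[-0.037,-0.045,0,-4],[-0.074,-0.09,0,-8],[-0.111,-0.135,0,-12],[-0.148,-0.18,0,-16],[-0.185,-0.225,0,-18]]'; python3 -c "
from h import *;print(read_state())"
```

```text
clock: 1.35
eef_pos: [383.7, -11.9, 213.4]
eef_rot: [-3.141, 0.0, -3.11]
wrist_force: [0.4, 0.7, 0.4]
finger_gap: 30.1
{'clock': 1.35, 'joints': array([-1.25788177e-01, -8.17840902e-02,  1.94450751e+00, -9.50243886e-04,
        1.27861800e+00, -1.72756698e+00]), 'qd': array([-1.11938112e+00,  4.19580121e-01, -3.76029816e-01, -3.82839513e-04,
       -4.78543529e-02, -1.37429915e+00]), 'effort': array([  7.59907991, -34.38015819, -31.03121638,  -0.17485399,
         0.35230044,   2.50149429]), 'eef_pos': array([383.74960104, -11.87679473, 213.38793561]), 'eef_rot': array([-3.14065457e+00,  1.05946484e-04, -3.11033654e+00]), 'wrist_force': array([0.44956365, 0.71364988, 0.35982885]), 'moment': array([ 0.0740071 , -0.00241598,  0.04795338]), 'finger_gap': 30.143533772299772}
```

```bash
python3 -m handwheel '[[-0.02,-0.049,0,0],[-0.041,-0.098,0.01,0],[-0.061,-0.147,0.03,0],[-0.061,-0.147,0.05,0],[-0.061,-0.147,0.05,0]]'; python3 - <<'E'
from h import *
c=cams.get_calibration("wrist"); im=cams.camera("wrist"); s=read_state(); print(s["eef_pos"],s["eef_rot"],s["finger_gap"])
for ce,a in blobs(im,(105,120,40),(130,255,255),30): print(ce,a,ray(c,*ce,50))
cv2.imwrite("pics/w1.png",im[:,:,::-1])
E
```

```text
clock: 1.98
eef_pos: [448.6, -156.9, 162.2]
eef_rot: [3.141, -0.003, -3.111]
wrist_force: [-0.4, -0.1, 0.2]
finger_gap: 30.2
[ 449.04894987 -156.73031454  163.41180224] [-3.14127362e+00 -9.84643252e-04 -3.11041330e+00] 29.987025031180202
[259.21399177 190.73251029] 243 [ 448.8663504  -156.21510013   50.        ]
[214.71555556 371.47111111] 225 [ 633.92212815 -194.72724316   50.        ]
```

View pics/w1.png

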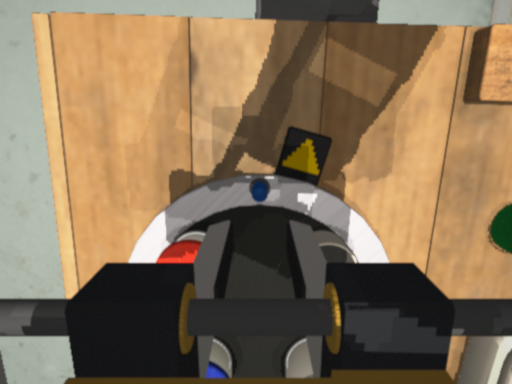

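The wrist view puts the peg at (259,191), which is (448.9,-156.2). That is under the TCP to within 1 mm and agrees with the top view. Next I descend to TCP z≈43, with the tips about 9 mm above the disc.

```bash
python3 -m handwheel '[[0,0,0.04,0],[0,0,0.075,0],[0,0,0.1,0],[0,0,0.12,0],[0,0,0.12,0]]'; python3 - <<'E'
import numpy as np
# waypoints along the arc in tool frame (tool x radial out, y clockwise tangent); 8.. deg steps, R=128.5
R=128.5
for a in (3,6,9,12,15): 
    r=np.radians(a); print(a, round(-R*(1-np.cos(r)),1), round(R*np.sin(r),1))
E
```

```text
clock: 2.65
eef_pos: [448.9, -156.2, 43.5]
eef_rot: [-3.142, -0.002, -3.109]
wrist_force: [-0.2, -0.5, 0.6]
finger_gap: 30.2
3 -0.2 6.7
6 -0.7 13.4
9 -1.6 20.1
12 -2.8 26.7
15 -4.4 33.3
```

```bash
python3 -m handwheel '[[0,0.0067,0,3],[-0.0007,0.0134,0,6],[-0.0016,0.0201,0,9],[-0.0028,0.0267,0,12],[-0.0044,0.0333,0,15]]'
```

```text
clock: 3.28
eef_pos: [453.1, -122.7, 45.4]
eef_rot: [-3.141, 0.001, 2.911]
wrist_force: [-0.0, -0.6, -0.9]
finger_gap: 30.3
```

```bash
python3 -m handwheel '[[0,0.0067,0,3],[-0.0007,0.0134,0,6],[-0.0016,0.0201,0,9],[-0.0028,0.0267,0,12],[-0.0044,0.0333,0,15]]'; python3 - <<'E'
from h import *
s=read_state(); d=s["eef_pos"]-[577.3,-153.9,0]; print(np.hypot(*d[:2]),np.degrees(np.arctan2(d[1],d[0]))%360,np.degrees(s["eef_rot"][2])%360)
im=cams.camera("top"); cv2.imwrite("pics/top1.png",im[:,:,::-1])
for k,v in measure(im,cams.get_calibration("top")).items():
    for b in v: 
        e=b[2]-[577.3,-153.9,0]; print(k,b[1],np.hypot(*e[:2]).round(1),(np.degrees(np.arctan2(e[1],e[0]))%360).round(1))
E
```

```text
clock: 3.9
eef_pos: [466.0, -91.1, 47.3]
eef_rot: [-3.141, 0.004, 2.648]
wrist_force: [-0.1, -2.1, 0.4]
finger_gap: 30.2
127.82078855425112 150.58845314991868 151.71252816804818
blue 15 128.3 334.9
blue 342 89.5 292.5
blue 15 127.6 65.0
blue 14 127.6 244.8
red 80 91.2 211.7
```

The disc has turned -26.5°, with the tool leading the peg by 4.3°, which is the play. About 35° are left. The tool has crept up about 4 mm, so I'm bringing it down as well.

```bash
python3 -m handwheel '[[0,0.0067,0.002,3],[-0.0007,0.0134,0.003,6],[-0.0016,0.0201,0.004,9],[-0.0028,0.0267,0.004,12],[-0.0044,0.0333,0.004,15]]'
```

```text
clock: 4.58
eef_pos: [486.6, -63.4, 44.7]
eef_rot: [3.14, 0.005, 2.383]
wrist_force: [-0.5, -0.8, -0.5]
finger_gap: 29.7
```

```bash
python3 -m handwheel '[[0,0.0067,0,3],[-0.0006,0.0123,0,5.5],[-0.0011,0.0167,0,7.5],[-0.0016,0.0201,0,9],[-0.0016,0.0201,0,9]]'; cat > m.py <<'E'
from h import *
import sys
s=read_state(); d=s["eef_pos"]-[577.3,-153.9,0]; print(s["eef_pos"],np.hypot(*d[:2]),np.degrees(np.arctan2(d[1],d[0]))%360,np.degrees(s["eef_rot"][2])%360)
im=cams.camera("top"); cv2.imwrite(f"pics/top{sys.argv[1]}.png",im[:,:,::-1])
for k,v in measure(im,cams.get_calibration("top")).items():
    for b in v: 
        e=b[2]-[577.3,-153.9,0]; print(k,b[1],np.hypot(*e[:2]).round(1),(np.degrees(np.arctan2(e[1],e[0]))%360).round(1))
E
python3 m.py 2
```

```text
clock: 5.2
eef_pos: [502.0, -49.8, 45.5]
eef_rot: [3.138, 0.006, 2.227]
wrist_force: [-0.9, 0.3, 0.3]
finger_gap: 30.1
[502.00348752 -49.75948491  45.48511448] 128.50996721922508 125.86798427350605 127.6030011822538
blue 14 128.3 39.7
blue 14 127.9 309.8
blue 351 87.6 268.6
blue 17 127.4 219.5
red 159 80.5 180.7
```

```bash
python3 -m handwheel '[[0,0.005,0,2],[-0.0005,0.010,0,4.5],[-0.001,0.0145,0,6.5],[-0.0015,0.0185,0,8.5],[-0.0019,0.0212,0,9.5]]'; python3 -m handwheel '[[0,0,0,0],[0,0,0,0]]';python3 m.py 3
```

```text
clock: 5.88
eef_pos: [519.7, -38.4, 45.4]
eef_rot: [3.138, 0.005, 2.061]
wrist_force: [-1.0, -1.0, 1.7]
finger_gap: 29.9
clock: 6.12
eef_pos: [519.7, -38.5, 45.5]
eef_rot: [3.138, 0.005, 2.062]
wrist_force: [0.7, -0.3, -0.2]
finger_gap: 30.0
[519.66924041 -38.4543339   45.47999942] 129.03102833275952 116.52848260674152 118.14855217866462
blue 16 127.8 30.5
blue 16 126.3 300.3
blue 351 86.5 259.5
blue 16 127.2 210.1
red 179 82.3 169.8
yellow 12 151.3 170.2
```

The pegs put the red tub at about 166.2° against the arrow's 166.0° (red and yellow are partly hidden by the hand). Now I centre the jaws off the peg, lift straight up, and check.

```bash
python3 -m handwheel '[[0.0005,-0.004,0,0],[0.0005,-0.008,0,0],[0.0005,-0.008,-0.03,0],[0.0005,-0.008,-0.08,0],[0.0005,-0.008,-0.13,0]]'; python3 -m handwheel '[[0.05,0,-0.05,0],[0.1,0.0,-0.07,0],[0.10,0.06,-0.07,0],[0.10,0.12,-0.07,0],[0.10,0.18,-0.07,0]]';python3 m.py 4
```

```text
clock: 6.8
eef_pos: [511.2, -41.6, 176.9]
eef_rot: [3.138, 0.005, 2.062]
wrist_force: [0.4, -0.1, 0.2]
finger_gap: 30.1
clock: 7.42
eef_pos: [623.6, 132.6, 247.4]
eef_rot: [3.137, 0.005, 2.062]
wrist_force: [-0.2, -0.7, 0.7]
finger_gap: 30.1
[623.63750938 132.55330915 247.3697936 ] 290.17695135279905 80.81126643330691 118.14588224247308
blue 16 127.8 30.5
blue 13 127.3 300.5
blue 351 86.3 259.6
blue 16 128.0 120.5
blue 16 127.2 210.1
red 231 83.4 165.5
yellow 61 155.9 166.0
```

```bash
python3 -m handwheel '[[0,0,0,0],[0,0,0,0],[0,0,0,0],[0,0,0,0],[0,0,0,0]]'; python3 m.py 5 | grep -E "red|yell"; python3 -c "
import cv2;a=cv2.imread('pics/top5.png');cv2.imwrite('pics/c5.png',cv2.resize(a[120:275,130:385],None,fx=3,fy=3))"
```

```text
clock: 8.1
eef_pos: [627.4, 134.9, 244.3]
eef_rot: [3.139, 0.004, 2.063]
wrist_force: [-1.3, -0.0, 0.5]
finger_gap: 30.0
red 232 83.2 165.5
yellow 61 155.9 166.0
```

View pics/c5.png

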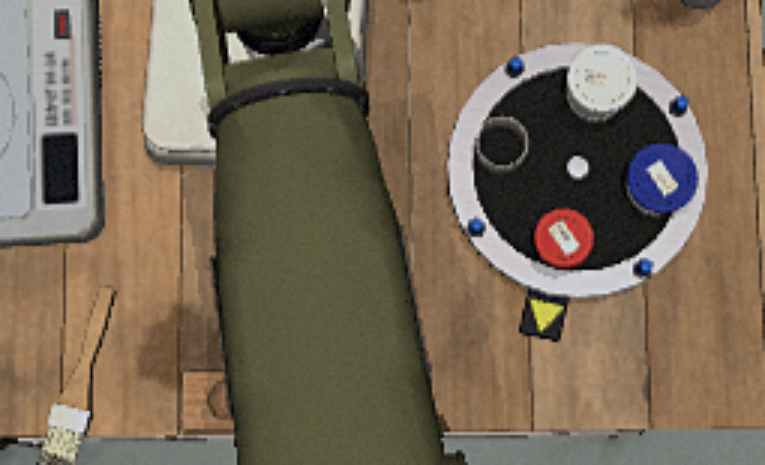

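The crop shows the red lid at (564,237) in line with the arrow at (543,318). All four things stand on the disc, and the hand is clear.

```bash
python3 -c "
from cell import manip; print(manip.sign_off())"
```

```text
the job is handed in; nothing more can be done
None
```

The red-lidded tub now stands at the front, in line with the yellow arrow, and I handed the job in at about 8 s on the robot's clock. I straddled the front blue peg with the half-closed fingers, led the disc about 61° clockwise at no more than about 0.5 rad/s, backed off the peg and lifted the hand away.

**Last checks, from the top camera:**
- **Alignment:** the red lid bears 165.5° and the arrow 166.0°, which is about 0.7 mm sideways against the 15 mm allowed. The lid's centre is 83 mm from the axis.
- **At rest:** two pictures about 0.7 s apart gave the same red bearing to 0.1°.
- **Things on the disc:** all three tubs and the steel ring stand upright where they rode. The wrist force stayed within about 2 N throughout.
- **Bystanders:** the brush is in view and looks unmoved. The spoon was hidden by the arm in the last picture, so I could not check it, but the arm only passed above it at about 200 mm.

**Disagreement:** while the hand was still over the disc it partly hid the red lid and the arrow, and they read 169.8° and 170.2°. I went by the pegs then, and the unobstructed picture afterwards agreed with the pegs to within 1°.

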